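# Seat a vase in the roller nest

### The job

Lift the ribbed cream vase by its neck from the ware board and stand it, gently, on the green plate of the roller nest between the two brass balls and the white pad, and let go of it. Then slide the keeper by its red fin to nudge the vase home until it is firmly nipped by all three (both balls and the sprung pad) and stays so when you let go. The vase is brittle: keep it upright, press it no harder than about 10 N (the keeper itself drags with about 6 N), and leave the other things on the bench alone.

Things in the scene. Friction and masses are not known exactly. Their poses are not given: they have to be found in the camera images.
- vase: Squat ribbed cream ceramic vase, 0.2 to 0.45 kg, 94 mm tall, standing upright; origin at the centre of its underside, z up. Foot 56 mm diameter; widest part a plain cylindrical belt 80 mm in diameter from 22 to 44 mm above the underside; shoulder 60 mm in diameter up to 58 mm; straight neck 34 mm in diameter from 64 mm up to the top at 94 mm. It slides on the plate against about 1 to 3 N.
- board: Wooden ware board, fixed, 340 x 115 x 16 mm, its long side along its x; origin at the centre of its underside. The vase, a green tumbler (62 mm tall) and a terracotta dish (35 mm tall) stand on it about 110 mm apart, in any order.
- nest: Roller nest, fixed to the bench: green plate 12 mm thick, 150 mm wide along its y, from x = -165 to x = +65 mm; origin on its underside, straight below the axis of a fully seated vase. The keeper slides along the nest's +x towards the balls; z up.
- nest_home (a point): Point on the top of the green plate where the centre of the vase's underside is when it is fully seated (12 mm above the bench).
- ball_left: Brass ball, 24 mm diameter, turning freely about an upright pin; origin at its centre, which is at x = +26, y = +45 mm in the nest and 33 mm above the plate. Rigidly mounted; its pin's top stands 49 mm above the plate.
- ball_right: The same brass ball at x = +26, y = -45 mm in the nest.
- keeper: Keeper: aluminium block, 36 mm long, 44 mm wide, top 58 mm above the bench, red fin on top, white sprung pad in front. Origin at bench level below the fin's centre line, axes as the nest's. Slides along the nest's x only, from x = -137 mm (rear, starts within 10 mm of it) to -75 mm (stop). Friction about 6 N, stays where left; moving it on takes 6 N plus the load on the pad.
- keeper_front (a point): Point 42 mm ahead of the fin's centre line, 45 mm above the bench. The white pad (flat plate, 40 mm wide, 20 mm tall) has its face 0 to 18 mm ahead of this point: a set screw fixes that differently each time and it is not measured, so the end of travel must be felt. Its spring gives 1 mm per 8 N, for 4 mm, then is solid. Well nipped: 3 to 6 N on the pad; over 12 N chips the vase.
- keeper_grip (a point): Point inside the red fin, on its upright centre line, 12 mm below its top. The fin is 14 mm thick along the nest's x, 36 mm wide along y, and reaches from 58 to 97 mm above the bench; this point is at 85 mm. Push the flat back of the fin (the side away from the balls) or pinch it. Axes as the nest's.
- tumbler: Green glazed tumbler, 62 mm diameter, 62 mm tall, on the ware board; leave alone. Origin at the centre of its underside.
- dish: Terracotta dish, 80 mm diameter, 35 mm tall, on the ware board; leave alone. Origin at the centre of its underside.
- brush: Brush lying on the bench; leave alone.
- glaze_jar: Blue jar, 60 mm diameter, 75 mm tall, on the bench; leave alone.
- spool_weight: Small steel weight, 48 mm diameter, 54 mm tall; leave alone.
- rib: Round wooden shaping disc, 70 mm diameter, 6 mm thick, lying on the bench; leave alone.
Mind the look-alikes: they are no part of the job. What is shaped like the vase but black or pink is not meant.

How it is judged:
On the way:
1. the vase stands on the green plate between the balls and the pad, let go (horizontal distance between vase and nest_home below 0.045 m and contact force between vase and nest above 0.5 N and angle between vase's own z axis and vertical below 0.08 rad and contact force between the fingers and vase below 0.05 N), for 0.2 s.
At the end, for the whole second after the job is handed in: The vase stands upright (within 3 degrees) and at rest on the green plate, its axis within 3 mm of the seated place, bearing on each ball with more than 0.8 N and on the keeper's pad with more than 1.5 N (contact force between vase and ball_left above 0.8 N and contact force between vase and ball_right above 0.8 N and contact force between vase and keeper above 1.5 N and horizontal distance between vase and nest_home below 0.003 m and z of vase in the frame of nest_home below 0.003 m and angle between vase's own z axis and vertical below 0.05 rad and linear speed of vase below 0.01 m/s); the robot touches nothing.
It fails at once if the vase presses a ball or the pad with more than 12 N (contact force between vase and ball_left above 12 N or contact force between vase and ball_right above 12 N or contact force between vase and keeper above 12 N).
It fails at once if the vase is set down hard on the nest or pressed (more than 50 N in all) (contact force between vase and nest above 50 N).
It fails at once if the vase is tipped by more than 30 degrees (angle between vase's own z axis and vertical above 0.52 rad).
It fails at once if another thing on the bench is moved by more than 25 mm (distance of any of tumbler, dish, brush, glaze_jar, spool_weight, rib from where it was at the start of the episode above 0.025 m).
It also fails if it takes over 72 s, if anything falls off the work surface, if the arm or the gripper's body presses on something with over 40 N, if the wrist force passes 120 N, or if a joint passes its speed limit or range.

### The arm

A 6-joint arm with a two-finger parallel gripper is mounted at the origin on the work surface. World frame = base frame: x ahead of the robot, y to its left, z up, the work surface at z = 0. Lengths are in m, angles in rad, forces in N, time in s.
With the tool pointing down it reaches from about 0.225 to 0.725 m from the base axis. Payload 3.1 kg.
Tool frame: the origin (TCP) lies at the centre of the arm's flange, where the gripper is bolted on; the fingertips stand 173 mm ahead of it and the grasp point (between the pads) lies 155 mm ahead of it; x points along the fingers, y is the direction in which the jaws open and shut, and the axes are right-handed (so a half turn about x gives the same grasp; the last joint's range is limited). The gripper opens to 85 mm and grips with 20 to 120 N. Pads are 22 mm wide; open, the fingers measure 114 mm over their backs; the gripper's body (76 mm by 85 mm) begins 54 mm behind the grasp point. The pads swing forward as they close: fully open they stand 13 mm farther back than shut.
Start: joints at [1.138, 0.048, 0.099, 1.622, 0, 1.443], TCP at [0.158, 0.501, 0.405] pointing down, gripper open.
Joint ranges: [-2.91, 2.91], [-0.99, 1.94], [-1.21, 1.42], [-2.12, 2.29], [-1.49, 1.47], [-3.14, 3.14]. Speed limits (rad/s): [2.79, 2.79, 3.14, 3.14, 3.14, 3.14].

### API

Orientations are given as a rotation vector (axis times angle).
In Python, from bench import sensors, get_image, calibration, finish_job, outline_of gives the robot as it stands.
- The arm moves only by the tool step_arm, never from a script. Its argument "deltas" is one flat list of numbers, 7 for each row, row after row: the shift along the world's x, y, z in mm, then the turn, a rotation vector about the world's x, y, z in degrees, then the gripper command: -1 is shut, 1 is fully open, values between are in proportion. In form: [dx, dy, dz, wx, wy, wz, hand, dx, dy, dz, wx, wy, wz, hand, ...]. A call has 1 to 12 rows; each row shifts and turns the commanded pose from where the row before left it; what a row does not reach is not made up. A row lasts 1/8 s, in which the tool goes at most 62.5 mm and 10.7 degrees, less where a joint would pass 70% of its speed; a pose out of reach is approached as far as the arm can. A call is refused whole if a number of a shift passes 62.5 or a number of a turn 10.7, either way. A call with a gripper value outside its range is refused whole. The fingers move at their own pace and stop on an object; "force" is the grip in N (left out, the last holds). Time passes only in rows, so rows that do not move let the fingers close. It gives the time, the measured TCP pose, the force and the opening at its end, in the units of the state.
- sensors.state(): the state, without advancing time (a new reading comes with each control period).
- get_image(name): name is "scene" or "top" or "wrist"; returns (picture, depth): 384x512x3 uint8, red, green, blue; 384x512 float32, m along the optical axis (not along the pixel's ray), 0 where there is no reading.
- calibration(name): a dict with "camera_matrix" (3x3 intrinsics, pixels), "position" and "attitude" of the camera in the world; the wrist camera has in their place "T_tool_cam" (4x4, takes a point from camera to tool coordinates, whose origin is the TCP and whose axes are the tool frame's). Camera axes: x right, y up, looking along -z (the intrinsics and any distortion apply to the point x, -y, -z); pixel columns grow to the right and rows downward; lengths in m; the calibration is good to about 2 mm. A picture is of the moment at which its call begins: read the wrist's pose just before it. calibration takes no time and is no camera call.
- finish_job(): hands the job in, once; it reports no verdict.
Trained networks look in the newest picture that a camera, given by its name, has taken for a name from the list of things; names that differ only in an ending like _2 or _b are one class to them, and where a whole thing is asked for, a point or a joint stands for the part that bears it (a point fixed in the world has none). Each returns a list of dicts, best first, with "confidence" (0 to 1); they miss things now and then, are a little off and sometimes report something else, mostly with a low value. They report only what shows in the picture. A call takes as long as a camera call. They do not tell look-alikes from the thing itself.
- outline_of(camera, target): "mask" (384x512 bool, what is visible of it) and "box" ([left, top, width, height] in pixels, round what is visible of it).
The state is a dict: "clock": time; "joint_pos": joint angles; "qd": joint speeds; "joint_torque": joint torques, N m; "tool_pos": TCP position; "tool_rot": TCP orientation; "force": force on the tool from outside, world axes, zero at the start; "torque": the same for the moment, N m; "gripper_width": finger opening in m.
Only numpy, scipy, OpenCV 4.12 (cv2) and the standard library are available. Lean on these libraries where they do the work, as an engineer would, in place of code of your own. Each camera call takes 0.05 s, during which the arm holds its last target.

## Working session

There is one attempt and no reset: what is moved stays moved. The work goes in short steps, Python scripts to look and compute and a tool call to move; the robot and the scene stay as the last step left them, time stands still between calls to the robot, and variables do not carry over. Pictures are saved under pics/ and viewed, and the job is handed in when it is done.

Besides the shell and the picture viewer there is one more tool, called after ">>>" by a JSON object that holds its "api" and its "payload", one argument or row to a line. step_arm: Moves the arm, as the interface text tells. Its arguments: {"type":"object","properties":{"deltas":{"type":"array","items":{"type":"number"}},"force":{"type":"number"}},"required":["deltas"]}

```bash
ls; mkdir -p pics
python3 - <<'E'
from bench import *
import cv2
print(sensors.state())
for n in ("scene","top","wrist"):
    p,d=get_image(n); cv2.imwrite(f"pics/{n}0.png",p[:,:,::-1]); c=calibration(n); print(n,c)
E
```

```text
pics
{'clock': 0.0, 'joint_pos': array([1.13821564e+00, 4.87527299e-02, 9.75669623e-02, 1.62201767e+00,
       1.82460320e-06, 1.44297113e+00]), 'qd': array([ 0.00111288, -0.00014982,  0.00091997, -0.00012604, -0.00056932,
        0.00048739]), 'joint_torque': array([-2.51117235e-04, -3.38784420e+01,  3.20013142e+01,  2.03471573e-02,
       -1.58485145e-04, -3.19509475e-06]), 'tool_pos': array([0.15746509, 0.50060391, 0.40350018]), 'tool_rot': array([ 0.23738643,  1.55819767, -0.24103113]), 'force': array([0.22683948, 0.76962809, 0.49323794]), 'torque': array([ 0.04747355, -0.00886052, -0.0362631 ]), 'gripper_width': 0.08523139907365898}
scene {'camera_matrix': array([[346.89473554,   0.        , 254.03003411],
       [  0.        , 346.89473554, 192.47588788],
       [  0.        ,   0.        ,   1.        ]]), 'position': array([0.89460144, 0.29949436, 0.73987121]), 'attitude': array([0.38385935, 0.73238702, 2.13244279])}
top {'camera_matrix': array([[392.52430001,   0.        , 260.55233581],
       [  0.        , 392.52430001, 193.68568658],
       [  0.        ,   0.        ,   1.        ]]), 'position': array([0.27847575, 0.0087838 , 1.24844845]), 'attitude': array([ 0.11790177, -0.15261302, -1.54108451])}
wrist {'camera_matrix': array([[265.77782386,   0.        , 253.59410177],
       [  0.        , 265.77782386, 188.96905268],
       [  0.        ,   0.        ,   1.        ]]), 'T_tool_cam': array([[-9.59240743e-04,  3.03781115e-01, -9.52741368e-01,
         3.17469656e-02],
       [ 9.99999290e-01, -3.82362980e-04, -1.12873729e-03,
        -6.79702946e-04],
       [-7.07182102e-04, -9.52741774e-01, -3.03780532e-01,
        -7.80660220e-02],
       [ 0.00000000e+00,  0.00000000e+00,  0.00000000e+00,
         1.00000000e+00]])}
```

View pics/scene0.png

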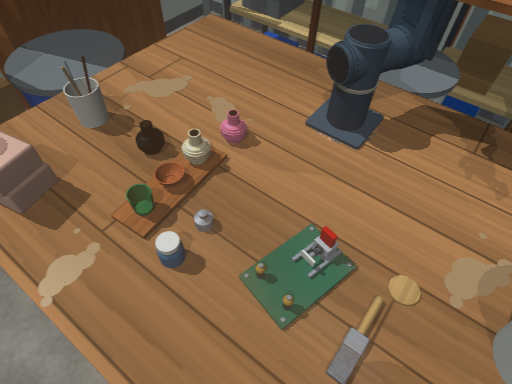

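View pics/top0.png

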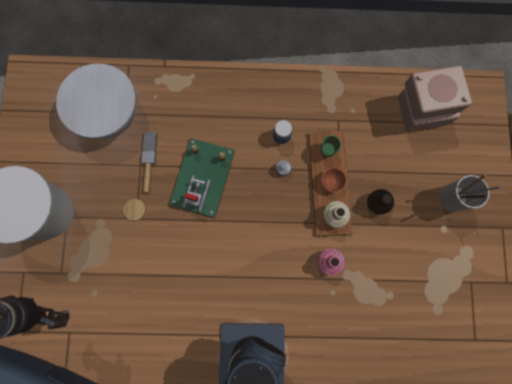

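View pics/wrist0.png

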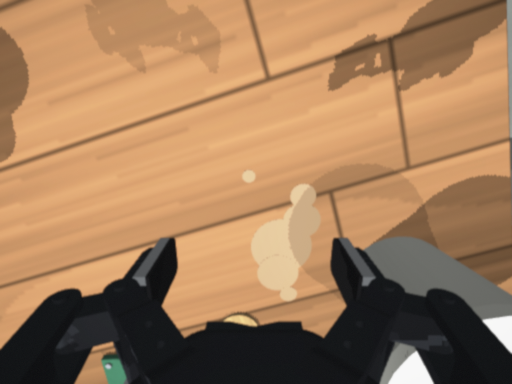

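Candidates for the vase: cream at scene (196,148) / top (337,214), black at scene (150,138) / top (381,202), and pink at scene (233,127) / top (331,262). Only the cream one on the ware board fits the description. I'll measure it and confirm with a crop.

```bash
cat > h.py <<'E'
from bench import *
import numpy as np, cv2
from scipy.spatial.transform import Rotation as R
def campose(n,st=None):
    c=calibration(n)
    if n=="wrist":
        st=st or sensors.state()
        T=np.eye(4);T[:3,:3]=R.from_rotvec(st['tool_rot']).as_matrix();T[:3,3]=st['tool_pos']
        T=T@c['T_tool_cam'];return c['camera_matrix'],T
    T=np.eye(4);T[:3,:3]=R.from_rotvec(c['attitude']).as_matrix();T[:3,3]=c['position']
    return c['camera_matrix'],T
def cloud(K,T,d):
    v,u=np.mgrid[0:d.shape[0],0:d.shape[1]]
    P=np.stack([(u-K[0,2])/K[0,0]*d,-(v-K[1,2])/K[1,1]*d,-d],-1)
    return P@T[:3,:3].T+T[:3,3]
def proj(K,T,p):
    q=(np.atleast_2d(p)-T[:3,3])@T[:3,:3]
    return np.stack([K[0,0]*q[:,0]/-q[:,2]+K[0,2],K[1,1]*-q[:,1]/-q[:,2]+K[1,2]],-1)
E
python3 - <<'E'
from h import *
crops=[]
for n in("scene","top"):
    K,T=campose(n); p,d=get_image(n); W=cloud(K,T,d); np.savez(f"{n}0.npz",p=p,d=d,W=W)
    print(n,"table z",np.median(W[...,2][(d>0)&(abs(W[...,2])<.02)]))
    for t in("vase","nest","keeper","ball_left","board","tumbler","dish"):
        for o in outline_of(n,t)[:3]:
            m=o['mask']&(d>0); q=W[m]
            print(n,t,round(o['confidence'],2),o['box'],m.sum(),np.median(q,0).round(3),q.max(0).round(3),q.min(0).round(3))
    b={"scene":(150,100,110,80),"top":(300,180,100,90)}[n]
    c=p[b[1]:b[1]+b[3],b[0]:b[0]+b[2],::-1]; crops.append(cv2.resize(c,(396,300),interpolation=cv2.INTER_CUBIC))
    b={"scene":(230,215,135,115),"top":(160,130,85,95)}[n]
    c=p[b[1]:b[1]+b[3],b[0]:b[0]+b[2],::-1]; crops.append(cv2.resize(c,(396,300),interpolation=cv2.INTER_CUBIC))
cv2.imwrite("pics/crop1.png",np.vstack([np.hstack(crops[:2]),np.hstack(crops[2:])]))
E
```

```text
scene table z -0.00015616708812943303
scene vase 0.69 [222.1, 111.4, 24.7, 33.0] 564 [ 0.3   -0.218  0.054] [ 0.325 -0.191  0.097] [ 0.232 -0.306  0.001]
scene vase 0.6 [135.4, 118.6, 28.4, 36.7] 709 [ 0.487 -0.376  0.051] [ 0.516 -0.35   0.097] [ 0.411 -0.471 -0.003]
scene vase 0.56 [180.4, 129.6, 35.2, 36.2] 741 [ 0.442 -0.232  0.068] [ 0.47  -0.206  0.113] [ 0.369 -0.348  0.001]
scene nest 0.95 [242.4, 225.7, 115.6, 104.1] 6457 [0.554 0.183 0.012] [0.675 0.277 0.099] [ 0.413  0.078 -0.004]
scene keeper 0.65 [303.0, 225.0, 35.9, 42.3] 727 [0.478 0.192 0.056] [0.53  0.219 0.099] [ 0.39   0.157 -0.004]
scene board 0.76 [108.2, 144.3, 121.1, 96.3] 3009 [ 0.578 -0.208  0.015] [ 0.712 -0.166  0.079] [ 0.352 -0.307 -0.003]
scene tumbler 0.62 [125.3, 185.9, 27.1, 31.5] 706 [ 0.645 -0.231  0.056] [ 0.676 -0.198  0.082] [ 0.584 -0.329 -0.003]
scene tumbler 0.28 [255.5, 265.1, 14.5, 7.3] 79 [0.612 0.116 0.054] [0.62  0.124 0.063] [0.6   0.104 0.046]
scene dish 0.74 [154.3, 160.6, 29.9, 26.9] 592 [ 0.532 -0.254  0.036] [ 0.579 -0.202  0.054] [ 0.48  -0.327 -0.002]
top table z 0.00156381461264
[... 519 characters left out ...]
2 0.106] [0.446 0.164 0.009]
top keeper 0.69 [183.4, 177.2, 21.5, 30.2] 325 [0.473 0.186 0.058] [0.537 0.222 0.106] [0.446 0.164 0.009]
top ball_left 0.56 [190.4, 144.4, 7.7, 7.0] 36 [0.628 0.197 0.055] [0.639 0.207 0.069] [0.621 0.188 0.047]
top board 0.98 [309.6, 127.6, 42.5, 109.6] 2292 [ 0.531 -0.216  0.017] [ 0.715 -0.17   0.082] [ 0.365 -0.306 -0.001]
top tumbler 0.61 [123.3, 199.7, 23.6, 20.9] 396 [0.434 0.383 0.007] [0.468 0.42  0.013] [ 0.4    0.35  -0.002]
top tumbler 0.57 [320.4, 132.3, 20.3, 19.0] 328 [ 0.653 -0.235  0.05 ] [ 0.674 -0.201  0.084] [ 0.616 -0.259  0.017]
top dish 0.8 [320.7, 169.6, 29.3, 22.9] 449 [ 0.545 -0.248  0.034] [ 0.577 -0.206  0.059] [ 0.505 -0.283  0.017]
```

View pics/crop1.png

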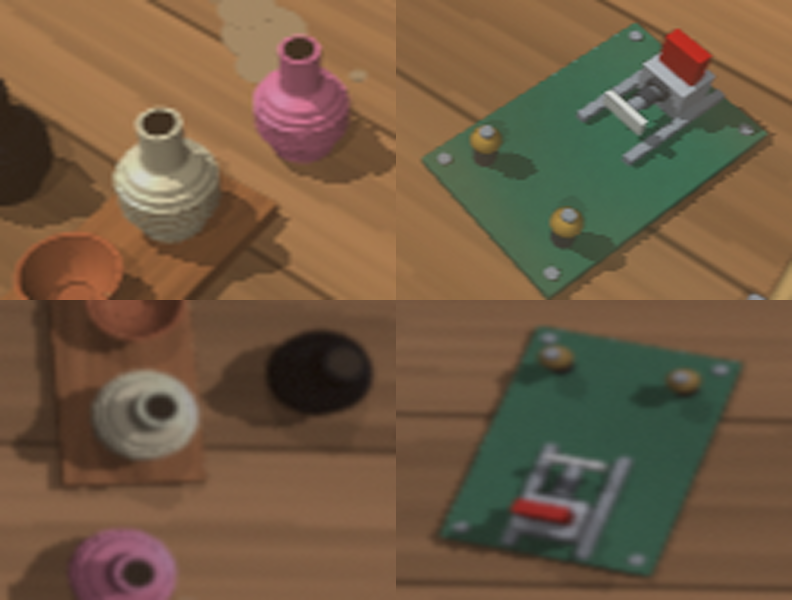

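The crop confirms it: the cream vase stands at the near end of the board with its neck clear. Next I'll fit the vase axis and the nest frame.

```bash
cat > fit.py <<'E'
from h import *
from scipy.optimize import least_squares
def circ(q,r,c0):
    f=lambda c:np.hypot(q[:,0]-c[0],q[:,1]-c[1])-r
    s=least_squares(f,c0,loss='soft_l1',f_scale=.001); return s.x,np.median(abs(f(s.x)))
def sphere(q,r,c0):
    f=lambda c:np.linalg.norm(q-c,axis=1)-r
    s=least_squares(f,c0,loss='soft_l1',f_scale=.001); return s.x,np.median(abs(f(s.x)))
E
python3 - <<'E'
from fit import *
for n in("scene","top"):
    z=np.load(n+"0.npz"); W=z['W'];p=z['p'].astype(int);d=z['d'];ok=d>0
    P=W[ok];C=p[ok]
    near=np.hypot(P[:,0]-.428,P[:,1]+.238)<.06
    for lo,hi,r in((.085,.108,.017),(.04,.058,.04)):
        q=P[near&(P[:,2]>lo)&(P[:,2]<hi)]
        print(n,"vase",lo,len(q),*circ(q[:,:2],r,[.428,-.238]),"ztop",np.percentile(P[near][:,2],99))
    g=(C[:,1]>C[:,0]+15)&(abs(P[:,2]-.012)<.006)&(P[:,0]>.38)&(P[:,0]<.72)&(P[:,1]>.03)&(P[:,1]<.32)
    q=P[g]; print("plate z",np.median(q[:,2]),len(q))
    rect=cv2.minAreaRect((q[:,:2]*1000).astype(np.float32)); print(rect, cv2.boxPoints(rect).round(0).tolist())
    yb=(C[:,0]>C[:,2]+40)&(abs(P[:,2]-.05)<.02)
    for c0 in((.63,.195,.045),(.61,.11,.045)):
        k=yb&(np.hypot(P[:,0]-c0[0],P[:,1]-c0[1])<.03)&(P[:,2]>.035)&(P[:,2]<.058); print("ball",k.sum(),*sphere(P[k],.012,c0) if k.sum()>5 else 0)
    rd=(C[:,0]>C[:,1]*2.5)&(C[:,0]>100)&(P[:,2]>.055)&(P[:,2]<.12)&(np.hypot(P[:,0]-.46,P[:,1]-.185)<.08)
    q=P[rd];print("fin",len(q),q.min(0),q.max(0)); t=q[q[:,2]>np.percentile(q[:,2],95)-.006]; print(" top",cv2.minAreaRect((t[:,:2]*1000).astype(np.float32)),np.median(t[:,2]))
E
```

```text
scene vase 0.085 82 [ 0.42883427 -0.24721041] 0.000616696724479943 ztop 0.11115456248138571
scene vase 0.04 132 [ 0.42880684 -0.24743715] 0.0005661066737661404 ztop 0.11115456248138571
plate z 0.011724595384767444 4582
((546.443359375, 174.64117431640625), (149.52041625976562, 229.10398864746094), 76.06100463867188) [[417.0, 130.0], [640.0, 74.0], [676.0, 220.0], [453.0, 275.0]]
ball 68 [0.62974559 0.20011549 0.04480543] 0.0005409930146984343
ball 62 [0.60814347 0.11268985 0.04466468] 0.00047176796728175437
fin 191 [0.45873189 0.17595463 0.06080022] [0.47858012 0.21141921 0.09939943]
 top ((469.1264953613281, 193.81375122070312), (35.07614517211914, 12.937995910644531), 75.63899230957031) 0.09600146904469109
top vase 0.085 26 [ 0.43047584 -0.24875061] 0.0003679239580273025 ztop 0.1143572363698979
top vase 0.04 35 [ 0.43054048 -0.24875862] 0.0002582682245734075 ztop 0.1143572363698979
plate z 0.013231340662319013 2299
((544.880126953125, 173.41741943359375), (148.55397033691406, 225.78501892089844), 75.61515045166016) [[417.0, 130.0], [636.0, 73.0], [673.0, 217.0], [454.0, 273.0]]
ball 9 [0.63166766 0.20183283 0.05006279] 0.000648703138175187
ball 10 [0.60774593 0.11543373 0.04909742] 0.0007730037327593753
fin 40 [0.45821201 0.17630426 0.09220964] [0.47302448 0.20911401 0.10353382]
 top ((466.2987365722656, 192.50723266601562), (33.761131286621094, 9.992984771728516), 74.72462463378906) 0.0980106959098026
```

Run:
```python
from fit import *
s=sensors.state(); M=R.from_rotvec(s['tool_rot']).as_matrix(); print(M.round(3)); print("jaw deg",np.degrees(np.arctan2(M[1,1],M[0,1])), s['clock'])
H=np.array([.594,.1626]);a=np.radians(-13.9);U=np.array([[np.cos(a),np.sin(a)],[-np.sin(a),np.cos(a)]])
z=np.load("scene0.npz");W=z['W'];p=z['p'].astype(int);ok=z['d']>0
N=(W[ok][:,:2]-H)@U.T*1000;Z=W[ok][:,2]*1000;C=p[ok]
# pad: heights 35-55, x between -95 and -50
k=(Z>30)&(Z<60)&(abs(N[:,1])<25)&(N[:,0]>-100)&(N[:,0]<-40)
print(np.c_[N[k],Z[k],C[k]].round(0)[::4].astype(int).tolist())
```

```text
[[ 0.     0.3    0.954]
 [ 0.     0.954 -0.3  ]
 [-1.     0.    -0.   ]]
jaw deg 72.53909858432696 0.95
[[-75, -19, 55, 125, 138, 129], [-71, -18, 55, 207, 209, 206], [-93, -5, 51, 77, 77, 78], [-99, 1, 52, 77, 76, 76], [-76, -13, 53, 167, 170, 165], [-93, -1, 51, 79, 79, 80], [-70, -19, 47, 135, 138, 133], [-74, -11, 54, 207, 210, 203], [-90, -1, 50, 117, 120, 123], [-97, 4, 50, 70, 69, 68], [-71, -14, 49, 127, 128, 121], [-75, -6, 54, 159, 164, 156], [-88, 0, 50, 137, 142, 147], [-95, 6, 51, 63, 62, 60], [-70, -13, 46, 134, 136, 129], [-74, -5, 54, 208, 210, 203], [-83, 0, 50, 140, 145, 150], [-89, 6, 51, 72, 72, 71], [-71, -15, 38, 131, 132, 126], [-71, -5, 52, 165, 167, 163], [-79, 0, 50, 124, 128, 131], [-86, 6, 51, 87, 90, 90], [-70, -11, 40, 131, 132, 126], [-71, -2, 52, 169, 170, 167], [-79, 3, 50, 110, 113, 115], [-90, 7, 43, 57, 73, 61], [-71, -1, 48, 141, 142, 135], [-76, 6, 53, 164, 167, 161], [-71, -3, 42, 134, 137, 129], [-72, 7, 54, 208, 210, 204], [-70, 1, 45, 134, 136, 129], [-71, 10, 56, 207, 210, 204], [-70, 4, 43, 134, 136, 128], [-72, 13, 55, 207, 209, 203], [-71, 7, 42, 134, 136, 129], [-71, 16, 56, 208, 210, 204], [-70, 11, 44, 134, 136, 128], [-73, 19, 53, 168, 173, 166], [-71, 16, 45, 137, 139, 131], [-70, 15, 42, 132, 135, 127], [-71, 17, 38, 127, 129, 122]]
```

The nest yaw is about -13.9° and home is about (0.594, 0.163). The pad face sits at nest x ≈ -70, so I expect about 30 mm of travel. The jaw at 72.5° needs +3.6° to lie along the nest's y. Going above the vase now.

>>> {"api": "step_arm", "payload": {
  "deltas": [18, -50, 0, 0, 0, 0.3, 1, 18, -50, 0, 0, 0, 0.3, 1, 18, -50, 0, 0, 0, 0.3, 1, 18, -50, 0, 0, 0, 0.3, 1, 18, -50, 0, 0, 0, 0.3, 1, 18, -50, 0, 0, 0, 0.3, 1, 18, -50, 0, 0, 0, 0.3, 1, 18, -50, 0, 0, 0, 0.3, 1, 18, -50, 0, 0, 0, 0.3, 1, 18, -50, 0, 0, 0, 0.3, 1, 18, -50, 0, 0, 0, 0.3, 1, 18, -50, 0, 0, 0, 0.3, 1],
  "force": 30
}}

```text
clock: 2.45
tool_pos: [0.3737, -0.1011, 0.405]
tool_rot: [0.19, 1.561, -0.19]
force: [0.7, -0.3, 0.2]
gripper_width: 0.0855
```

>>> {"api": "step_arm", "payload": {
  "deltas": [18, -50, -20, 0, 0, 0, 1, 18, -50, -20, 0, 0, 0, 1, 18, -50, -10, 0, 0, 0, 1, 0, 0, 0, 0, 0, 0, 1, 0, 0, 0, 0, 0, 0, 1]
}}

```text
clock: 3.08
tool_pos: [0.4274, -0.249, 0.3546]
tool_rot: [0.191, 1.563, -0.19]
force: [0.3, 0.2, 0.6]
gripper_width: 0.0856
```

Run:
```python
from fit import *
s=sensors.state();K,T=campose("wrist",s);p,d=get_image("wrist");W=cloud(K,T,d)
img=p[:,:,::-1].copy()
for z in(.11,.06):
    u=proj(K,T,[.4295,-.248,z])[0]; cv2.drawMarker(img,tuple(int(x) for x in u),(0,0,255))
cv2.imwrite("pics/w1.png",img)
ok=d>0;P=W[ok];near=np.hypot(P[:,0]-.4295,P[:,1]+.248)<.055
for lo,hi,r in((.09,.106,.017),(.042,.056,.04)):
    q=P[near&(P[:,2]>lo)&(P[:,2]<hi)];print(len(q),*circ(q[:,:2],r,[.43,-.248]) if len(q)>5 else 0)
print(np.percentile(P[near][:,2],[1,50,99]))
```

```text
158 [ 0.42912177 -0.24824226] 0.00010505132872862082
113 [ 0.42905917 -0.2481828 ] 0.00010865633328836777
[0.01415815 0.25747904 0.28005464]
```

View pics/w1.png

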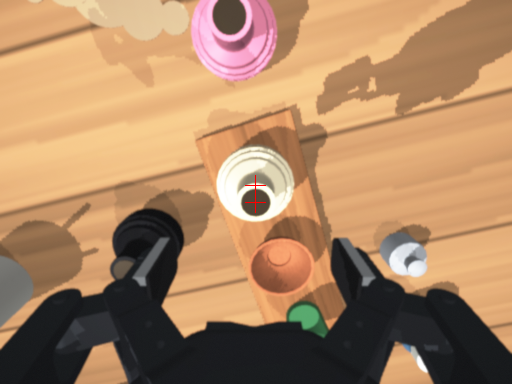

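The wrist view agrees: the neck is at (256,200) and the axis at (0.4291, -0.2482). Going down to grasp.

>>> {"api": "step_arm", "payload": {
  "deltas": [1.7, 0.8, -30, 0, 0, 0, 1, 0, 0, -30, 0, 0, 0, 1, 0, 0, -25, 0, 0, 0, 1, 0, 0, -16, 0, 0, 0, 1, 0, 0, 0, 0, 0, 0, 1]
}}

```text
clock: 3.75
tool_pos: [0.4288, -0.2474, 0.2532]
tool_rot: [0.19, 1.564, -0.188]
force: [-0.2, -0.2, 0.8]
gripper_width: 0.0853
```

>>> {"api": "step_arm", "payload": {
  "deltas": [0, 0, 0, 0, 0, 0, -1, 0, 0, 0, 0, 0, 0, -1, 0, 0, 0, 0, 0, 0, -1, 0, 0, 0, 0, 0, 0, -1, 0, 0, 0, 0, 0, 0, -1, 0, 0, 0, 0, 0, 0, -1],
  "force": 30
}}

```text
clock: 4.5
tool_pos: [0.4297, -0.2486, 0.2548]
tool_rot: [0.189, 1.561, -0.19]
force: [0.8, 1.8, 5.8]
gripper_width: 0.0331
```

>>> {"api": "step_arm", "payload": {
  "deltas": [0, 0, 1, 0, 0, 0, -1, 0, 0, 2, 0, 0, 0, -1, 0, 0, 8, 0, 0, 0, -1, 0, 0, 15, 0, 0, 0, -1, 0, 0, 15, 0, 0, 0, -1, 0, 0, 0, 0, 0, 0, -1]
}}

```text
clock: 5.25
tool_pos: [0.43, -0.249, 0.2974]
tool_rot: [0.188, 1.558, -0.192]
force: [-0.3, -0.5, -3.4]
gripper_width: 0.0329
```

Run:
```python
from h import *
s=sensors.state();print(s['force'],s['tool_pos'],s['gripper_width'])
p,d=get_image("wrist"); q,_=get_image("scene")
a=cv2.resize(p[:,:,::-1],(400,300)); b=cv2.resize(q[90:210,110:270,::-1],(400,300),interpolation=cv2.INTER_CUBIC)
cv2.imwrite("pics/g1.png",np.hstack([a,b]))
```

```text
[-0.3422136  -0.52300481 -3.43178242] [ 0.43003591 -0.24899437  0.29735429] 0.03294314091543149
```

View pics/g1.png

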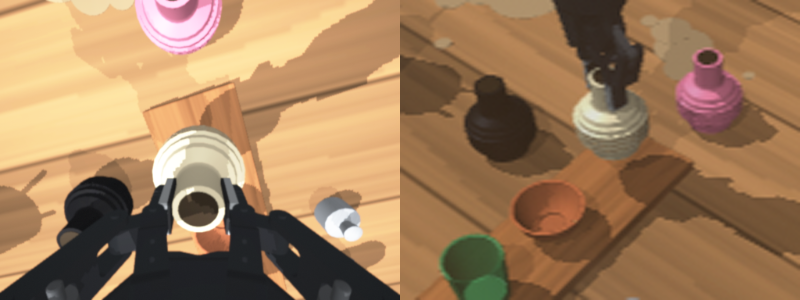

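Lifted and upright, about 0.35 kg by the wrist force. Carrying it to nest x = -10.

>>> {"api": "step_arm", "payload": {
  "deltas": [0, 0, 30, 0, 0, 0, -1, 0, 0, 40, 0, 0, 0, -1, 4, 14, 20, 0, 0, 0, -1, 15, 40, 0, 0, 0, 0, -1, 15, 40, 0, 0, 0, 0, -1, 15, 40, 0, 0, 0, 0, -1, 15, 40, 0, 0, 0, 0, -1, 15, 40, 0, 0, 0, 0, -1, 15, 40, 0, 0, 0, 0, -1, 15, 40, 0, 0, 0, 0, -1, 15, 40, 0, 0, 0, 0, -1, 15, 40, 0, 0, 0, 0, -1]
}}

```text
clock: 6.85
tool_pos: [0.5685, 0.127, 0.3837]
tool_rot: [0.189, 1.564, -0.19]
force: [0.9, -1.2, -3.1]
gripper_width: 0.0331
```

>>> {"api": "step_arm", "payload": {
  "deltas": [10, 26, 0, 0, 0, 0, -1, 5, 14, 0, 0, 0, 0, -1, 0, 0, -20, 0, 0, 0, -1, 0, 0, -30, 0, 0, 0, -1, 0, 0, -30, 0, 0, 0, -1, 0, 0, -20, 0, 0, 0, -1, 0, 0, 0, 0, 0, 0, -1, 0, 0, 0, 0, 0, 0, -1]
}}

```text
clock: 7.85
tool_pos: [0.5835, 0.1652, 0.2856]
tool_rot: [0.19, 1.561, -0.19]
force: [0.4, -0.5, -3.0]
gripper_width: 0.0332
```

```bash
cat > look.py <<'E'
from fit import *
import sys
tag=sys.argv[1]
s=sensors.state();print(s['clock'],s['force'],s['tool_pos'],R.from_rotvec(s['tool_rot']).as_matrix()[:,0].round(3))
K,T=campose("scene");p,d=get_image("scene");W=cloud(K,T,d)
H=np.array([.594,.1626]);a=np.radians(-13.9);U=np.array([[np.cos(a),np.sin(a)],[-np.sin(a),np.cos(a)]])
ok=d>0;P=W[ok];C=p[ok].astype(int)
N=np.c_[(P[:,:2]-H)@U.T,P[:,2]]*1000
cream=(C[:,0]>C[:,2]+12)&(C[:,0]<C[:,2]*1.7)&(C[:,1]>C[:,2])&(C[:,0]>90)
# vase belt
dz=float(sys.argv[2]) if len(sys.argv)>2 else 0
for lo,hi,r in((36,54,40),(80,100,17)):
  k=(N[:,2]>lo+dz)&(N[:,2]<hi+dz)&(np.hypot(N[:,0]+5,N[:,1])<50)&cream
  q=N[k]
  if len(q)>8: print("vase nest mm",lo,len(q),*circ(q[:,:2]/1000,r/1000,[-.01,0]))
rd=(C[:,0]>C[:,1]*2.5)&(C[:,0]>100)&(N[:,2]>60)&(N[:,2]<100)&(abs(N[:,1])<22)&(N[:,0]<-60)&(N[:,0]>-150)
q=N[rd]
if len(q)>5:print("fin front x",np.percentile(q[:,0],97),"min",np.percentile(q[:,0],3))
b=cv2.resize(p[190:320,215:375,::-1],(640,520),interpolation=cv2.INTER_CUBIC); cv2.imwrite(f"pics/{tag}.png",b)
E
python3 look.py p1 10
```

```text
7.85 [ 0.38566426 -0.47201884 -3.00806168] [0.5834926  0.16524925 0.28557744] [ 0.001 -0.    -1.   ]
vase nest mm 36 10 [ 0.00950098 -0.00054844] 0.00234315799521527
vase nest mm 80 550 [0.00177552 0.00776408] 0.007717560363328443
fin front x -122.58943031447797 min -133.93104834057306
```

View pics/p1.png

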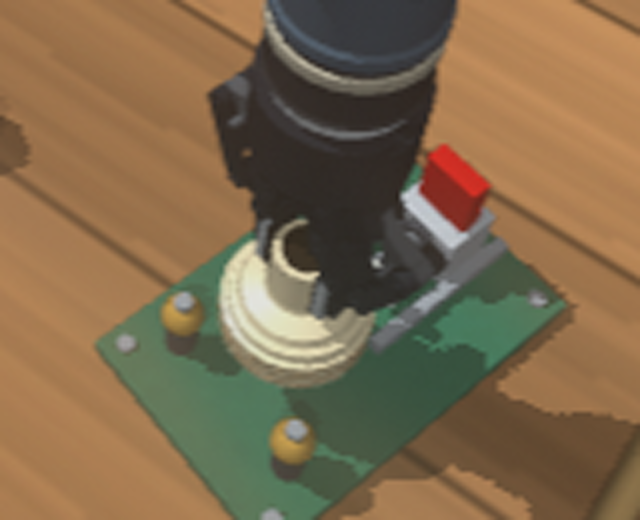

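The vase hangs upright between the balls and the pad, about 35 mm above the plate. Lowering it, slowly at the end.

>>> {"api": "step_arm", "payload": {
  "deltas": [0, 0, -10, 0, 0, 0, -1, 0, 0, -10, 0, 0, 0, -1, 0, 0, -6, 0, 0, 0, -1, 0, 0, -3, 0, 0, 0, -1, 0, 0, -1, 0, 0, 0, -1, 0, 0, 0, 0, 0, 0, -1]
}}

```text
clock: 8.65
tool_pos: [0.5833, 0.1656, 0.2549]
tool_rot: [0.19, 1.562, -0.19]
force: [-0.2, 0.4, -3.6]
gripper_width: 0.0332
```

>>> {"api": "step_arm", "payload": {
  "deltas": [0, 0, -1, 0, 0, 0, -1, 0, 0, -1, 0, 0, 0, -1, 0, 0, 0, 0, 0, 0, -1]
}}

```text
clock: 9.02
tool_pos: [0.5832, 0.1656, 0.2527]
tool_rot: [0.19, 1.563, -0.19]
force: [-0.3, 0.3, -2.7]
gripper_width: 0.0332
```

>>> {"api": "step_arm", "payload": {
  "deltas": [0, 0, -0.5, 0, 0, 0, -1, 0, 0, 0, 0, 0, 0, -1]
}}

```text
clock: 9.28
tool_pos: [0.5832, 0.1656, 0.2521]
tool_rot: [0.19, 1.563, -0.19]
force: [0.4, 0.1, -2.7]
gripper_width: 0.0335
```

>>> {"api": "step_arm", "payload": {
  "deltas": [0, 0, -0.5, 0, 0, 0, -1, 0, 0, 0, 0, 0, 0, -1]
}}

```text
clock: 9.52
tool_pos: [0.5832, 0.1656, 0.2516]
tool_rot: [0.19, 1.563, -0.19]
force: [-0.5, -0.2, -3.6]
gripper_width: 0.033
```

>>> {"api": "step_arm", "payload": {
  "deltas": [0, 0, -0.5, 0, 0, 0, -1, 0, 0, 0, 0, 0, 0, -1]
}}

```text
clock: 9.78
tool_pos: [0.5832, 0.1656, 0.2511]
tool_rot: [0.19, 1.563, -0.19]
force: [0.4, 0.1, -4.4]
gripper_width: 0.0329
```

>>> {"api": "step_arm", "payload": {
  "deltas": [0, 0, -0.5, 0, 0, 0, -1, 0, 0, 0, 0, 0, 0, -1]
}}

```text
clock: 10.02
tool_pos: [0.5833, 0.1656, 0.251]
tool_rot: [0.19, 1.562, -0.19]
force: [-0.0, -0.4, -3.3]
gripper_width: 0.0335
```

>>> {"api": "step_arm", "payload": {
  "deltas": [0, 0, -0.5, 0, 0, 0, -1, 0, 0, 0, 0, 0, 0, -1]
}}

```text
clock: 10.28
tool_pos: [0.5834, 0.1656, 0.2509]
tool_rot: [0.19, 1.562, -0.19]
force: [-0.6, -0.8, 1.2]
gripper_width: 0.0328
```

>>> {"api": "step_arm", "payload": {
  "deltas": [0, 0, -0.5, 0, 0, 0, -1, 0, 0, 0, 0, 0, 0, -1]
}}

```text
clock: 10.52
tool_pos: [0.5834, 0.1656, 0.2509]
tool_rot: [0.19, 1.561, -0.19]
force: [-1.9, 0.1, 4.6]
gripper_width: 0.0331
```

The vase touches the plate at the predicted height (0.2509). Letting go, then backing straight up.

>>> {"api": "step_arm", "payload": {
  "deltas": [0, 0, 0.5, 0, 0, 0, -1, 0, 0, 0, 0, 0, 0, 0, 0, 0, 0, 0, 0, 0, 0.3, 0, 0, 0, 0, 0, 0, 0.6, 0, 0, 0, 0, 0, 0, 0.6, 0, 0, 0, 0, 0, 0, 0.6]
}}

```text
clock: 11.28
tool_pos: [0.5833, 0.1656, 0.2501]
tool_rot: [0.19, 1.562, -0.19]
force: [-0.5, -0.6, 0.2]
gripper_width: 0.0687
```

>>> {"api": "step_arm", "payload": {
  "deltas": [0, 0, 5, 0, 0, 0, 0.6, 0, 0, 15, 0, 0, 0, 0.6, 0, 0, 30, 0, 0, 0, 0.6, 0, 0, 40, 0, 0, 0, 0.6, 0, 0, 40, 0, 0, 0, 0.6, 0, 0, 0, 0, 0, 0, 0.6]
}}

```text
clock: 12.02
tool_pos: [0.5842, 0.1658, 0.3869]
tool_rot: [0.192, 1.552, -0.187]
force: [0.2, 0.1, 0.0]
gripper_width: 0.0682
```

```bash
python3 look.py p2 0
python3 - <<'E'
from fit import *
s=sensors.state();K,T=campose("wrist",s);p,d=get_image("wrist");W=cloud(K,T,d)
cv2.imwrite("pics/w2.png",p[:,:,::-1])
H=np.array([.594,.1626]);a=np.radians(-13.9);U=np.array([[np.cos(a),np.sin(a)],[-np.sin(a),np.cos(a)]])
ok=d>0;P=W[ok];C=p[ok].astype(int);N=np.c_[(P[:,:2]-H)@U.T,P[:,2]]
for lo,hi,r in((.085,.1,.017),(.036,.05,.04)):
    q=N[(N[:,2]>lo)&(N[:,2]<hi)&(np.hypot(N[:,0]+.01,N[:,1])<.045)]
    print(lo,len(q),*circ(q[:,:2],r,[-.01,0]) if len(q)>5 else 0)
rd=(C[:,0]>C[:,1]*2.5)&(C[:,0]>100)&(N[:,2]>.06)&(N[:,2]<.11);q=N[rd]
if len(q):print("fin",len(q),q.min(0),q.max(0),np.median(q,0))
E
```

```text
12.025 [0.17493111 0.06298596 0.02492726] [0.58416037 0.16577079 0.38691037] [ 0.011  0.002 -1.   ]
vase nest mm 36 127 [-0.01217827  0.00134747] 0.00035619853750077507
vase nest mm 80 74 [-0.01222495  0.00131749] 0.00032707414120836803
fin front x -122.23966060738795 min -132.43207836220904
0.085 100 [-0.01201953  0.00074112] 0.00010009112198298975
0.036 69 [-0.01208598  0.0009719 ] 0.00012356568279947577
fin 760 [-0.13588565 -0.01717826  0.07201827] [-0.12326148  0.0167599   0.0980783 ] [-0.12848613 -0.00056371  0.09554691]
```

View pics/w2.png

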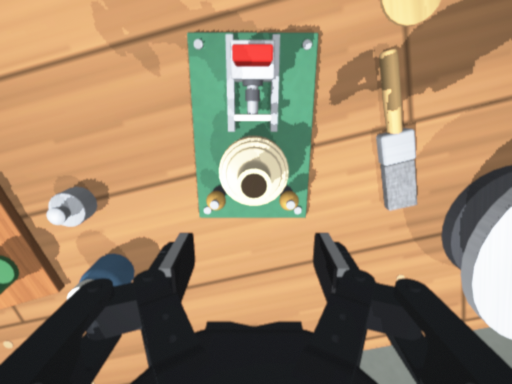

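View pics/p2.png

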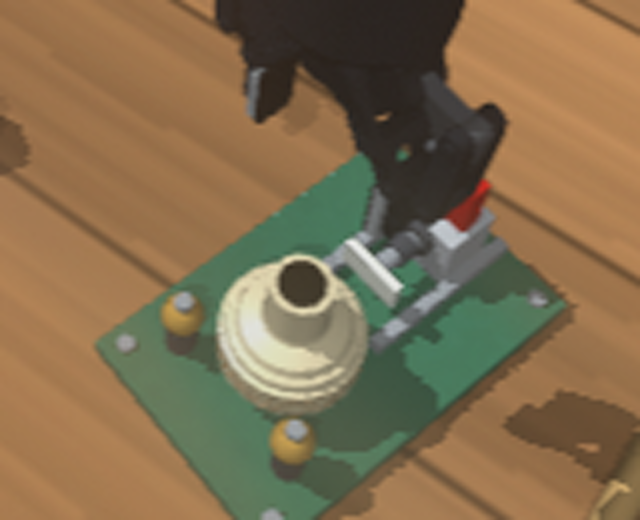

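The vase stands free at nest (-12, +1) mm, upright and clear of the pad and balls. The fin centre is at x ≈ -129.3. Now shutting the fingers and going in behind the fin.

>>> {"api": "step_arm", "payload": {
  "deltas": [-36, 9, 0, 0, 0, 0, -1, -36, 9, 0, 0, 0, 0, -1, -36, 9, 0, 0, 0, 0, -1, -36, 8, 0, 0, 0, 0, -1, 0, 0, 0, 0, 0, 0, -1, 0, 0, -40, 0, 0, 0, -1, 0, 0, -40, 0, 0, 0, -1, 0, 0, -20, 0, 0, 0, -1, 0, 0, 0, 0, 0, 0, -1]
}}

```text
clock: 13.25
tool_pos: [0.4386, 0.2, 0.277]
tool_rot: [0.188, 1.568, -0.193]
force: [0.6, -0.3, 0.4]
gripper_width: 0.0002
```

```bash
python3 look.py k1 0
python3 - <<'E'
from fit import *
s=sensors.state();K,T=campose("wrist",s);p,d=get_image("wrist");W=cloud(K,T,d)
cv2.imwrite("pics/w3.png",p[:,:,::-1])
H=np.array([.594,.1626]);a=np.radians(-13.9);U=np.array([[np.cos(a),np.sin(a)],[-np.sin(a),np.cos(a)]])
print("tcp nest",U@(s['tool_pos'][:2]-H),s['gripper_width'])
M=R.from_rotvec(s['tool_rot']).as_matrix();print("jaw deg",np.degrees(np.arctan2(M[1,1],M[0,1])))
ok=d>0;P=W[ok];C=p[ok].astype(int);N=np.c_[(P[:,:2]-H)@U.T,P[:,2]]
# finger points in tool frame
t=(P-s['tool_pos'])@M; k=(t[:,0]>.1)&(t[:,0]<.185)&(abs(t[:,1])<.04)&(abs(t[:,2])<.03);print(k.sum(),t[k].min(0),t[k].max(0))
E
```

```text
13.25 [ 0.6169089  -0.2744538   0.41726706] [0.438598   0.19995902 0.27703864] [-0.006 -0.002 -1.   ]
vase nest mm 36 122 [-0.01223478  0.00127353] 0.0003039936688321379
vase nest mm 80 73 [-0.01222394  0.0013932 ] 0.00033743825803526917
fin front x -122.28391840826356 min -134.51286231918695
tcp nest [-0.15927189 -0.00063495] 0.00020830417228035223
jaw deg 76.11078070682437
14629 [ 0.1000019  -0.03999667 -0.01908439] [0.17138533 0.03999448 0.01195327]
```

View pics/w3.png

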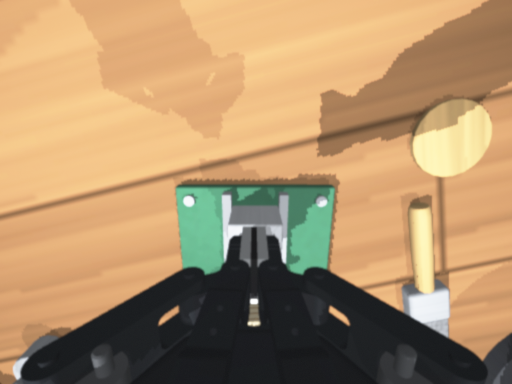

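View pics/k1.png

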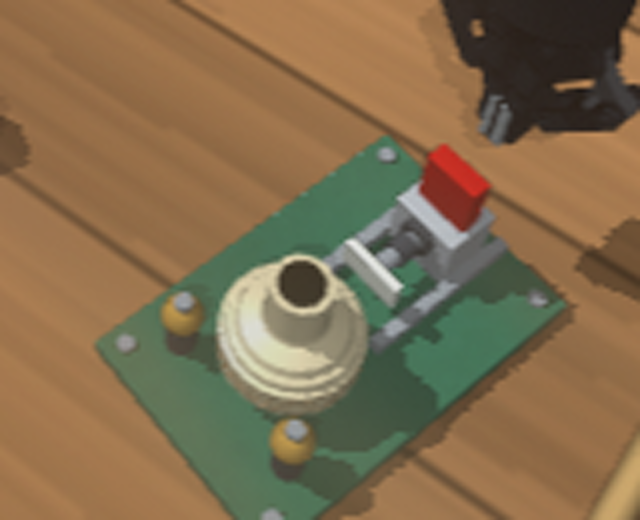

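>>> {"api": "step_arm", "payload": {
  "deltas": [0, 0, -15, 0, 0, 0, -1, 0, 0, -15, 0, 0, 0, -1, 0, 0, -6, 0, 0, 0, -1, 0, 0, 0, 0, 0, 0, -1, 2.9, -0.7, 0, 0, 0, 0, -1, 2.9, -0.7, 0, 0, 0, 0, -1, 2.9, -0.7, 0, 0, 0, 0, -1]
}}

```text
clock: 14.22
tool_pos: [0.4484, 0.1985, 0.2447]
tool_rot: [0.19, 1.561, -0.19]
force: [0.0, -0.2, 0.6]
gripper_width: -0.0
```

>>> {"api": "step_arm", "payload": {
  "deltas": [1.94, -0.48, 0, 0, 0, 0, -1, 0.97, -0.24, 0, 0, 0, 0, -1]
}}

```text
clock: 14.48
tool_pos: [0.4507, 0.1978, 0.2443]
tool_rot: [0.19, 1.563, -0.19]
force: [-2.1, 0.9, 1.4]
gripper_width: 0.0001
```

>>> {"api": "step_arm", "payload": {
  "deltas": [0.97, -0.24, 0, 0, 0, 0, -1, 0.97, -0.24, 0, 0, 0, 0, -1]
}}

```text
clock: 14.72
tool_pos: [0.4516, 0.1976, 0.2442]
tool_rot: [0.19, 1.566, -0.189]
force: [-5.9, 1.8, 4.5]
gripper_width: 0.0001
```

>>> {"api": "step_arm", "payload": {
  "deltas": [0.97, -0.24, 0, 0, 0, 0, -1, 0.97, -0.24, 0, 0, 0, 0, -1]
}}

```text
clock: 14.98
tool_pos: [0.4535, 0.1971, 0.2442]
tool_rot: [0.19, 1.566, -0.189]
force: [-6.6, 2.0, 3.8]
gripper_width: 0.0
```

Contact is where I predicted, and the drag is about 6.8 N. Sliding on towards the vase.

>>> {"api": "step_arm", "payload": {
  "deltas": [0.97, -0.24, 0, 0, 0, 0, -1, 0.97, -0.24, 0, 0, 0, 0, -1, 0.97, -0.24, 0, 0, 0, 0, -1, 0.97, -0.24, 0, 0, 0, 0, -1, 0.97, -0.24, 0, 0, 0, 0, -1, 0.97, -0.24, 0, 0, 0, 0, -1]
}}

```text
clock: 15.72
tool_pos: [0.4593, 0.1957, 0.2442]
tool_rot: [0.19, 1.566, -0.189]
force: [-6.1, 1.5, 3.5]
gripper_width: 0.0002
```

>>> {"api": "step_arm", "payload": {
  "deltas": [0.97, -0.24, 0, 0, 0, 0, -1, 0.97, -0.24, 0, 0, 0, 0, -1, 0.97, -0.24, 0, 0, 0, 0, -1, 0.97, -0.24, 0, 0, 0, 0, -1, 0.97, -0.24, 0, 0, 0, 0, -1]
}}

```text
clock: 16.35
tool_pos: [0.4641, 0.1945, 0.2442]
tool_rot: [0.19, 1.567, -0.189]
force: [-6.4, 1.7, 4.5]
gripper_width: 0.0002
```

```bash
cat > tcp.py <<'E'
from h import *
s=sensors.state();H=np.array([.594,.1626]);a=np.radians(-13.9);U=np.array([[np.cos(a),np.sin(a)],[-np.sin(a),np.cos(a)]])
print(s['clock'],"tcp nest",(U@(s['tool_pos'][:2]-H)*1000).round(2),"F nest",(U@s['force'][:2]).round(2),s['force'][2].round(2))
E
python3 tcp.py; python3 look.py k2
```

```text
16.35 tcp nest [-133.75   -0.24] F nest [-6.61  0.09] 4.48
16.35 [-6.3975479   1.67310514  4.48121068] [0.46410582 0.19450303 0.24417402] [-0.004  0.001 -1.   ]
vase nest mm 36 132 [-0.01224371  0.001366  ] 0.0003490338739272694
vase nest mm 80 74 [-0.01225471  0.00130886] 0.00028126921824788917
fin front x -109.1108834457406 min -121.25248307271886
```

View pics/k2.png

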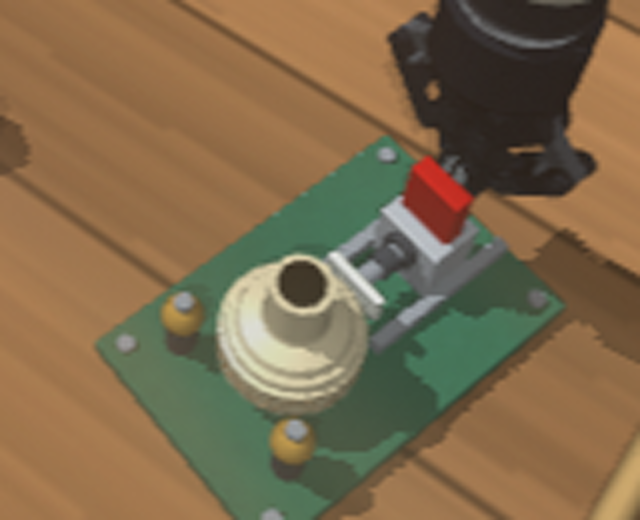

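>>> {"api": "step_arm", "payload": {
  "deltas": [0.97, -0.24, 0, 0, 0, 0, -1, 0.97, -0.24, 0, 0, 0, 0, -1, 0.97, -0.24, 0, 0, 0, 0, -1, 0.97, -0.24, 0, 0, 0, 0, -1]
}}

```text
clock: 16.9
tool_pos: [0.468, 0.1935, 0.2442]
tool_rot: [0.19, 1.567, -0.189]
force: [-6.0, 1.5, 4.3]
gripper_width: 0.0001
```

>>> {"api": "step_arm", "payload": {
  "deltas": [0.97, -0.24, 0, 0, 0, 0, -1, 0.97, -0.24, 0, 0, 0, 0, -1]
}}

```text
clock: 17.15
tool_pos: [0.4697, 0.1931, 0.2442]
tool_rot: [0.19, 1.567, -0.189]
force: [-7.1, 1.9, 5.4]
gripper_width: -0.0001
```

>>> {"api": "step_arm", "payload": {
  "deltas": [0.97, -0.24, 0, 0, 0, 0, -1, 0.97, -0.24, 0, 0, 0, 0, -1]
}}

```text
clock: 17.4
tool_pos: [0.4714, 0.1927, 0.2442]
tool_rot: [0.19, 1.568, -0.189]
force: [-7.9, 1.4, 5.4]
gripper_width: -0.0
```

```bash
python3 tcp.py; python3 look.py k3
```

```text
17.4 tcp nest [-126.25   -0.26] F nest [-7.97 -0.51] 5.36
17.4 [-7.85921396  1.41561052  5.35917681] [0.47138743 0.19268077 0.24416168] [-0.005  0.001 -1.   ]
vase nest mm 36 130 [-0.01054992  0.00127142] 0.00030627787580257346
vase nest mm 80 71 [-0.01052233  0.00137402] 0.0003078251101757863
fin front x -102.19498849847133 min -114.1081720883146
```

The vase is moving now: total force 8 N, of which about 1.5 N is the vase, and it sits at x = -10.5. Going on.

>>> {"api": "step_arm", "payload": {
  "deltas": [0.97, -0.24, 0, 0, 0, 0, -1, 0.97, -0.24, 0, 0, 0, 0, -1, 0.97, -0.24, 0, 0, 0, 0, -1]
}}

```text
clock: 17.82
tool_pos: [0.4743, 0.192, 0.2442]
tool_rot: [0.19, 1.568, -0.189]
force: [-8.1, 2.2, 6.5]
gripper_width: -0.0003
```

>>> {"api": "step_arm", "payload": {
  "deltas": [0.97, -0.24, 0, 0, 0, 0, -1, 0.97, -0.24, 0, 0, 0, 0, -1]
}}

```text
clock: 18.08
tool_pos: [0.4762, 0.1915, 0.2442]
tool_rot: [0.19, 1.568, -0.189]
force: [-7.8, 0.8, 5.3]
gripper_width: 0.0002
```

>>> {"api": "step_arm", "payload": {
  "deltas": [0.58, -0.15, 0, 0, 0, 0, -1, 0.58, -0.15, 0, 0, 0, 0, -1]
}}

```text
clock: 18.32
tool_pos: [0.4774, 0.1912, 0.2442]
tool_rot: [0.19, 1.568, -0.189]
force: [-7.9, 1.7, 5.7]
gripper_width: -0.0002
```

```bash
python3 tcp.py; python3 look.py k4
```

```text
18.325 tcp nest [-120.06   -0.25] F nest [-8.06 -0.26] 5.7
18.325 [-7.88371162  1.68207727  5.7020459 ] [0.4773958  0.19120322 0.2441575 ] [-0.005  0.001 -1.   ]
vase nest mm 36 130 [-0.00435341  0.00125266] 0.0002805500452179137
vase nest mm 80 75 [-0.00425452  0.00133278] 0.00023491818901866593
fin front x -95.85529045304945 min -107.63361252356819
```

>>> {"api": "step_arm", "payload": {
  "deltas": [0.58, -0.14, 0, 0, 0, 0, -1, 0.58, -0.14, 0, 0, 0, 0, -1]
}}

```text
clock: 18.62
tool_pos: [0.4786, 0.1909, 0.2442]
tool_rot: [0.19, 1.568, -0.189]
force: [-7.9, 1.3, 5.9]
gripper_width: 0.0002
```

>>> {"api": "step_arm", "payload": {
  "deltas": [0.39, -0.1, 0, 0, 0, 0, -1, 0.39, -0.1, 0, 0, 0, 0, -1]
}}

```text
clock: 18.88
tool_pos: [0.4793, 0.1907, 0.2442]
tool_rot: [0.19, 1.568, -0.189]
force: [-8.5, 1.2, 5.8]
gripper_width: -0.0
```

>>> {"api": "step_arm", "payload": {
  "deltas": [0.29, -0.07, 0, 0, 0, 0, -1, 0.29, -0.07, 0, 0, 0, 0, -1]
}}

```text
clock: 19.12
tool_pos: [0.4798, 0.1906, 0.2442]
tool_rot: [0.19, 1.568, -0.189]
force: [-8.0, 0.9, 5.8]
gripper_width: 0.0002
```

>>> {"api": "step_arm", "payload": {
  "deltas": [0.29, -0.07, 0, 0, 0, 0, -1, 0.1, -0.02, 0, 0, 0, 0, -1]
}}

```text
clock: 19.38
tool_pos: [0.4802, 0.1905, 0.2442]
tool_rot: [0.19, 1.568, -0.189]
force: [-8.3, 1.2, 5.9]
gripper_width: 0.0004
```

```bash
python3 tcp.py
```

```text
19.375 tcp nest [-117.18   -0.27] F nest [-8.32 -0.78] 5.89
```

>>> {"api": "step_arm", "payload": {
  "deltas": [0.19, -0.05, 0, 0, 0, 0, -1, 0.19, -0.05, 0, 0, 0, 0, -1]
}}

```text
clock: 19.62
tool_pos: [0.4806, 0.1904, 0.2442]
tool_rot: [0.19, 1.568, -0.189]
force: [-8.2, 0.2, 6.3]
gripper_width: 0.0004
```

>>> {"api": "step_arm", "payload": {
  "deltas": [0.19, -0.05, 0, 0, 0, 0, -1, 0.19, -0.05, 0, 0, 0, 0, -1]
}}

```text
clock: 19.88
tool_pos: [0.481, 0.1903, 0.2442]
tool_rot: [0.19, 1.568, -0.189]
force: [-8.4, 2.5, 5.5]
gripper_width: 0.0
```

>>> {"api": "step_arm", "payload": {
  "deltas": [0.19, -0.05, 0, 0, 0, 0, -1, 0.19, -0.05, 0, 0, 0, 0, -1]
}}

```text
clock: 20.12
tool_pos: [0.4813, 0.1902, 0.2442]
tool_rot: [0.19, 1.568, -0.189]
force: [-8.2, 1.4, 5.3]
gripper_width: -0.0
```

```bash
python3 tcp.py; python3 look.py k5
```

```text
20.125 tcp nest [-116.01   -0.26] F nest [-8.27 -0.61] 5.3
20.125 [-8.17810727  1.39179681  5.29834094] [0.48132726 0.19021995 0.24417455] [-0.006  0.001 -1.   ]
vase nest mm 36 125 [-3.44916753e-04 -7.35730293e-05] 0.00033907910653158124
vase nest mm 80 76 [-3.52307881e-04 -3.13077893e-05] 0.00022225480659956304
fin front x -91.79471309016866 min -103.72623338677329
```

The vase has centred itself in y and is at x ≈ -0.35, so it's about to seat. Finer steps, with a reading each time.

>>> {"api": "step_arm", "payload": {
  "deltas": [0.15, -0.04, 0, 0, 0, 0, -1, 0, 0, 0, 0, 0, 0, -1]
}}

```text
clock: 20.42
tool_pos: [0.4815, 0.1901, 0.2442]
tool_rot: [0.19, 1.568, -0.189]
force: [-7.9, 1.3, 5.2]
gripper_width: 0.0003
```

>>> {"api": "step_arm", "payload": {
  "deltas": [0.15, -0.04, 0, 0, 0, 0, -1, 0, 0, 0, 0, 0, 0, -1]
}}

```text
clock: 20.68
tool_pos: [0.4816, 0.1901, 0.2442]
tool_rot: [0.19, 1.568, -0.189]
force: [-8.0, 1.5, 5.5]
gripper_width: -0.0001
```

>>> {"api": "step_arm", "payload": {
  "deltas": [0.15, -0.04, 0, 0, 0, 0, -1, 0, 0, 0, 0, 0, 0, -1]
}}

```text
clock: 20.92
tool_pos: [0.4817, 0.1901, 0.2442]
tool_rot: [0.19, 1.569, -0.189]
force: [-9.2, 2.0, 6.4]
gripper_width: 0.0004
```

```bash
python3 tcp.py; python3 look.py k6
```

```text
20.925 tcp nest [-115.65   -0.28] F nest [-9.44 -0.27] 6.4
20.925 [-9.23240498  2.00576778  6.40355196] [0.48167209 0.19011066 0.24415163] [-0.006  0.001 -1.   ]
vase nest mm 36 123 [-2.13276986e-04 -7.58226941e-05] 0.0003337590198910431
vase nest mm 80 69 [-1.93931164e-04 -7.80390092e-05] 0.00028061681620783485
fin front x -91.5760594164774 min -103.95155975047592
```

>>> {"api": "step_arm", "payload": {
  "deltas": [0.15, -0.04, 0, 0, 0, 0, -1, 0, 0, 0, 0, 0, 0, -1]
}}

```text
clock: 21.22
tool_pos: [0.4818, 0.1901, 0.2442]
tool_rot: [0.19, 1.569, -0.189]
force: [-8.6, 2.1, 6.4]
gripper_width: 0.0
```

>>> {"api": "step_arm", "payload": {
  "deltas": [0.1, -0.02, 0, 0, 0, 0, -1, 0, 0, 0, 0, 0, 0, -1]
}}

```text
clock: 21.48
tool_pos: [0.4818, 0.1901, 0.2442]
tool_rot: [0.19, 1.569, -0.189]
force: [-8.3, 2.3, 5.7]
gripper_width: 0.0
```

```bash
python3 tcp.py; python3 look.py k7
```

```text
21.475 tcp nest [-115.47   -0.29] F nest [-8.62  0.19] 5.66
21.475 [-8.32151039  2.25539972  5.65680322] [0.4818451  0.19006139 0.24418757] [-0.006  0.001 -1.   ]
vase nest mm 36 123 [-1.92413952e-04 -8.71797599e-05] 0.00033458590076670264
vase nest mm 80 69 [-0.0001919  -0.00016461] 0.0003193848109844834
fin front x -91.28711973536807 min -103.39570084469351
```

>>> {"api": "step_arm", "payload": {
  "deltas": [0.15, -0.04, 0, 0, 0, 0, -1, 0, 0, 0, 0, 0, 0, -1]
}}

```text
clock: 21.78
tool_pos: [0.4819, 0.1901, 0.2442]
tool_rot: [0.19, 1.569, -0.189]
force: [-9.6, 2.3, 5.9]
gripper_width: -0.0001
```

>>> {"api": "step_arm", "payload": {
  "deltas": [0.1, -0.02, 0, 0, 0, 0, -1, 0, 0, 0, 0, 0, 0, -1]
}}

```text
clock: 22.02
tool_pos: [0.482, 0.19, 0.2442]
tool_rot: [0.19, 1.569, -0.189]
force: [-8.5, 0.8, 6.0]
gripper_width: -0.0002
```

```bash
python3 tcp.py; python3 look.py k8;python3 tcp.py
```

```text
22.025 tcp nest [-115.35   -0.28] F nest [-8.46 -1.3 ] 5.99
22.025 [-8.52510429  0.77189802  5.99090941] [0.48195812 0.19004217 0.24418356] [-0.007  0.001 -1.   ]
vase nest mm 36 126 [ 1.23387327e-05 -1.38008281e-04] 0.0003664402368446784
vase nest mm 80 72 [-0.00018834 -0.00013501] 0.00032019673533631964
fin front x -91.40483167384427 min -103.0838532434503
22.075 tcp nest [-115.33   -0.27] F nest [-9.07 -0.42] 6.59
```

>>> {"api": "step_arm", "payload": {
  "deltas": [0.19, -0.05, 0, 0, 0, 0, -1, 0, 0, 0, 0, 0, 0, -1]
}}

```text
clock: 22.32
tool_pos: [0.4821, 0.19, 0.2442]
tool_rot: [0.19, 1.569, -0.189]
force: [-9.4, 0.8, 6.7]
gripper_width: -0.0002
```

```bash
cat > avg.py <<'E'
from h import *
H=np.array([.594,.1626]);a=np.radians(-13.9);U=np.array([[np.cos(a),np.sin(a)],[-np.sin(a),np.cos(a)]])
F=[];X=[]
for i in range(10):
    s=sensors.state();F.append(np.r_[U@s['force'][:2],s['force'][2]]);X.append(U@(s['tool_pos'][:2]-H)*1000);get_image("scene")
print(s['clock'],"F",np.mean(F,0).round(2),"sd",np.std(F,0).round(2),"tcp",np.mean(X,0).round(3),"tq",np.array(s['torque']).round(2))
E
python3 avg.py
```

```text
22.775 F [-9.46 -0.45  6.69] sd [0.47 0.54 0.38] tcp [-115.216   -0.274] tq [0.38 1.8  0.01]
```

>>> {"api": "step_arm", "payload": {
  "deltas": [0.19, -0.05, 0, 0, 0, 0, -1, 0, 0, 0, 0, 0, 0, -1]
}}

```text
clock: 23.08
tool_pos: [0.4822, 0.19, 0.2442]
tool_rot: [0.19, 1.57, -0.189]
force: [-8.4, 1.8, 7.1]
gripper_width: -0.0
```

```bash
python3 avg.py
```

```text
23.525 F [-9.45 -0.33  6.51] sd [0.4  0.19 0.46] tcp [-115.114   -0.281] tq [0.43 1.86 0.05]
```

>>> {"api": "step_arm", "payload": {
  "deltas": [0.19, -0.05, 0, 0, 0, 0, -1, 0, 0, 0, 0, 0, 0, -1]
}}

```text
clock: 23.82
tool_pos: [0.4823, 0.19, 0.2442]
tool_rot: [0.19, 1.57, -0.188]
force: [-10.0, 1.4, 6.1]
gripper_width: 0.0001
```

```bash
python3 avg.py
```

```text
24.275 F [-9.84 -0.37  7.18] sd [0.39 0.67 0.52] tcp [-114.997   -0.28 ] tq [ 0.38  1.93 -0.02]
```

>>> {"api": "step_arm", "payload": {
  "deltas": [0.15, -0.04, 0, 0, 0, 0, -1, 0, 0, 0, 0, 0, 0, -1]
}}

```text
clock: 24.58
tool_pos: [0.4824, 0.1899, 0.2442]
tool_rot: [0.19, 1.57, -0.188]
force: [-10.6, 1.7, 7.3]
gripper_width: -0.0002
```

```bash
python3 avg.py; python3 look.py k9
```

```text
25.025 F [-10.5   -0.76   7.33] sd [0.48 0.4  0.54] tcp [-114.921   -0.282] tq [0.4  1.98 0.03]
25.075 [-9.45685639  2.87861929  7.00887772] [0.48236406 0.18993902 0.24417943] [-0.008  0.002 -1.   ]
vase nest mm 36 120 [ 9.41366409e-05 -1.44160335e-04] 0.0002668349104425205
vase nest mm 80 73 [ 0.00015025 -0.00015569] 0.00028369781278396455
fin front x -91.34247207448634 min -104.03135075720752
```

>>> {"api": "step_arm", "payload": {
  "deltas": [0.15, -0.04, 0, 0, 0, 0, -1, 0, 0, 0, 0, 0, 0, -1]
}}

```text
clock: 25.38
tool_pos: [0.4825, 0.1899, 0.2442]
tool_rot: [0.19, 1.57, -0.188]
force: [-10.2, 2.7, 7.4]
gripper_width: 0.0002
```

```bash
python3 avg.py
```

```text
25.825 F [-10.79  -0.2    7.2 ] sd [0.45 0.42 0.4 ] tcp [-114.83    -0.284] tq [ 0.49  1.97 -0.04]
```

The pad load is about 4.2 N (10.8 total less 6.6 drag), well inside 3–6 N. Backing off gently and checking.

>>> {"api": "step_arm", "payload": {
  "deltas": [-0.3, 0.07, 0, 0, 0, 0, -1, -0.5, 0.12, 0, 0, 0, 0, -1, -0.7, 0.17, 0, 0, 0, 0, -1, -1, 0.24, 0, 0, 0, 0, -1, -2, 0.5, 0, 0, 0, 0, -1, -4, 1, 0, 0, 0, 0, -1, -6, 1.4, 0, 0, 0, 0, -1, 0, 0, 0, 0, 0, 0, -1, 0, 0, 20, 0, 0, 0, -1, 0, 0, 40, 0, 0, 0, -1, 0, 0, 40, 0, 0, 0, -1, 0, 0, 0, 0, 0, 0, -1]
}}

```text
clock: 27.38
tool_pos: [0.4719, 0.1931, 0.3487]
tool_rot: [0.192, 1.554, -0.187]
force: [-0.0, 1.0, 0.2]
gripper_width: 0.0002
```

```bash
python3 avg.py; python3 look.py f1
python3 - <<'E'
from fit import *
K,T=campose("scene");_,d=get_image("scene");W=cloud(K,T,d)
z=np.load("scene0.npz")
for t,o in(("tumbler",(.645,-.231)),("dish",(.54,-.25))):
    r=outline_of("scene",t)
    if r: print(t,np.median(W[r[0]['mask']],0).round(3),r[0]['confidence'])
E
```

```text
27.825 F [-0.19 -0.12 -0.16] sd [0.46 0.59 0.45] tcp [-127.06    -0.395] tq [ 0.01  0.02 -0.01]
27.875 [ 0.07392933  0.4922545  -0.0140339 ] [0.47035643 0.19271408 0.34334945] [-0.002 -0.    -1.   ]
vase nest mm 36 122 [ 4.99078700e-05 -2.31131042e-04] 0.00035251137841410887
vase nest mm 80 75 [ 0.00019417 -0.00016298] 0.00026175618059857964
fin front x -90.88204993796107 min -102.37696767912067
dish [ 0.532 -0.254  0.036] 0.97
```

View pics/f1.png

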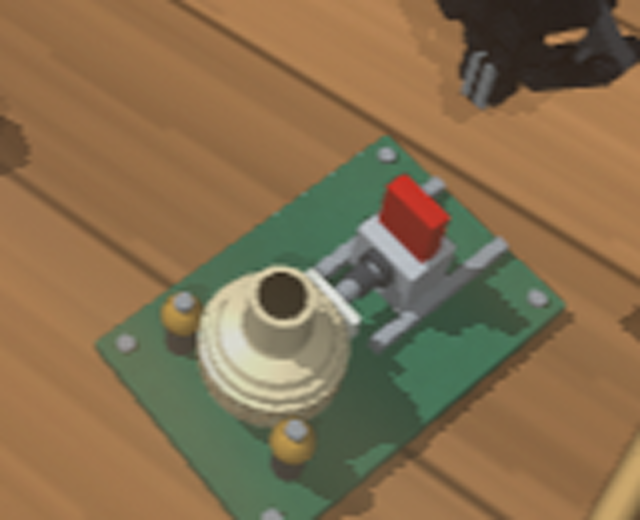

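```bash
python3 -c "
from bench import *
print(finish_job())"
```

```text
the job is handed in; nothing more can be done
None
```

I lifted the cream vase by its neck, stood it on the green plate at nest x ≈ -12 mm, and let go. I then pushed the keeper by the back of its fin until the vase was nipped, and handed the job in at about 28 s.

**Nip force:** the push settled at 10.8 N, against 6.6 N for the keeper's own drag. That leaves about 4.2 N on the pad, inside the 3–6 N wanted. I estimated the ball loads at about 2.7 N or more each, from the pad load less plate friction, but could not measure them directly.

**Last checks after backing off:**
- The vase axis is about 0.2 mm from my estimate of the seated place (the cameras are good to about 2 mm), and it is upright.
- The keeper stayed where I left it.
- The wrist force reads about zero, and nothing is touching the robot.

**Gaps in the checks:**
- My last look for moved neighbours found the dish in its place but did not detect the tumbler. The arm never went near the tumbler.
- I did not re-check the brush, jar, weight or wooden disc by measurement.
- I did not touch the fin again to confirm the held load.

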